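# Set the mount cutter's depth dial by its clicks and lock it

## Robot

A 6-joint arm with a two-finger parallel gripper is mounted at the origin on the work surface. World frame = base frame: x ahead of the robot, y to its left, z up, the work surface at z = 0. Lengths are in m, angles in rad, forces in N, time in s.
With the tool pointing down it reaches from about 0.25 to 0.775 m from the base axis. Payload 8.9 kg.
Tool frame: the origin (TCP) lies between the finger pads; the fingertips stand 8 mm ahead of it and the grasp point (between the pads) lies 11 mm behind it; z points along the fingers, y is the line along which they close (so a half turn about z gives the same grasp; the last joint's range is limited). The gripper opens to 85 mm and grips with 20 to 120 N. Pads are 22 mm wide; open, the fingers measure 114 mm over their backs; the gripper's body (76 mm by 85 mm) begins 54 mm behind the grasp point. The pads swing forward as they close: fully open they stand 13 mm farther back than shut.
Start: joints at [1.055, 0.291, -0.153, 1.127, 0, 1.431], TCP at [0.193, 0.488, 0.239] pointing down, gripper open.
Joint ranges: [-2.52, 2.52], [-0.91, 1.74], [-1.3, 1.37], [-1.96, 2.02], [-1.52, 1.47], [-3.14, 3.14]. Speed limits (rad/s): [2.22, 2.22, 2.79, 3.14, 3.14, 3.14].

## Interface

Orientations are given as [roll, pitch, yaw] about the fixed x, y, z axes, in that order (R = Rz(yaw) Ry(pitch) Rx(roll)).
In Python, from rig import ctrl, optics, workorder gives the robot as it stands.
- The arm moves only by the tool apply_moves, never from a script. Its argument "deltas" is a list that holds one entry, the list of rows, each a list of 6 numbers: the shift along the world's x, y, z in cm, then the turn, a rotation vector about the world's x, y, z in rad. A call has 1 to 20 rows; each row shifts and turns the commanded pose from where the row before left it; what a row does not reach is not made up. A row lasts 1/12 s, in which the tool goes at most 41.7 mm and 7.16 degrees, less where a joint would pass 70% of its speed; a pose out of reach is approached as far as the arm can. A call is refused whole if a number of a shift passes 4.17 or a number of a turn 0.125, either way. A call with a gripper value outside its range is refused whole. "hand" is the opening, from -1 (shut) to 1 (fully open), set as the call begins (left out, the last holds). The fingers move at their own pace and stop on an object; the grip force is fixed at half the most. Time passes only in rows, so rows that do not move let the fingers close. It gives the time, the measured TCP pose, the force, the opening and the grip force at its end, in the units of the state.
- ctrl.read_state(): the state, without advancing time (a new reading comes with each control period).
- optics.snapshot(name): name is "scene" or "top" or "wrist"; returns a dict with "color" (420x560x3 uint8, red, green, blue), "fx", "fy", "cx", "cy" (pixels), "pose" (4x4, takes a point from camera to world coordinates); the wrist camera has in their place "tool_from_camera" (4x4, takes a point from camera to tool coordinates, whose origin is the TCP and whose axes are the flange's). Camera axes: x right, y up, looking along -z (the intrinsics and any distortion apply to the point x, -y, -z); pixel columns grow to the right and rows downward; lengths in m; the calibration is good to about 2 mm. A picture is of the moment at which its call begins: read the wrist's pose just before it. There is no depth.
- workorder.close_job(): hands the job in; it is judged then, once.
The state is a dict: "time_s": time; "joint_pos": joint angles; "qvel": joint speeds; "effort": joint torques, N m; "position": TCP position; "orientation": TCP orientation; "force": force on the tool from outside, world axes, zero at the start; "ft_torque": the same for the moment, N m; "grip_width": opening from 0.0 (shut) to 1.0 (fully open); "grip_force": force on a finger pad.
Only numpy, scipy, OpenCV 4.12 (cv2) and the standard library are available. Lean on these libraries where they do the work, as an engineer would, in place of code of your own. Each camera call takes 0.05 s, during which the arm holds its last target. There are 200 camera calls.

## Task

Set the blade depth on the mount-board cutter: turn its black click dial anticlockwise to the zero stop, meeting the stop gently without forcing it, then turn it clockwise exactly five clicks. Then push the red locking slide fully home, let go, and leave the other things on the bench as they are.

Things in the scene. Friction and masses are not known exactly. Their poses are not given: they have to be found in the camera images.
- cutter: mount-board cutter fixed to the bench: dark bed 160 (x) x 360 (y) x 12 mm, steel guide rail 16 mm high on its far (+x) edge, a blue housing 96 x 96 mm with its top 42 mm above the bench, a black dial on that. Origin at the centre of the bed's underside, z up; it may be yawed. Directions below are along the cutter's own axes.
- dial_grip (a point): point on the upright axis of the black dial, at the height to grip, 68 mm above the bench. The dial is a ribbed round knob, diameter 41 mm, with parallel sides from 46 to 78 mm above the bench and a white pointer line on top. The point is fixed to the housing and does not turn with the dial: its orientation is the cutter's. The dial may be gripped at any yaw.
- dial_top (a point): centre of the dial's top, 78 mm above the bench, also fixed to the housing. 24 clicks a turn: 0.262 rad each. From click to click the torque jumps to about 0.1 N m against the turn, falls through nothing half-way, then pulls the dial on with as much; let go between clicks it springs to the nearer. It starts 2 to 8 clicks clockwise of zero (seen from above), unknown; zero is the last click before the stop; 10 clicks exist.
- buffer: sprung stop hidden in the blue housing, met by the dial 0.01 rad anticlockwise past zero, 28 mm from its axis; origin at its centre. From there the torque climbs steadily, about 3 N m per rad, without a fall. It must not take more than 10 N, which is 0.28 N m on the dial, reached about 0.09 rad past first touch.
- carrier_nose (a point): centre of the front face of the brass blade carrier, 30 mm wide and 12 mm high, that stands out of the +x side of the blue housing. The dial drives it along the cutter's +x by 0.1 mm a click when turned clockwise: too fine to tell clicks apart by measuring it.
- carrier_zero (a point): point fixed on the cutter where carrier_nose lies when the dial is at zero; at five clicks the nose is 0.5 mm beyond it along the cutter's +x
- lock (a joint): travel of the red locking slide along the cutter's +y in m: 0 open (starts at 0 to 0.008), 0.045 fully home against its end; about 2 N of friction; it stays where it is left
- lock_grip (a point): centre of the top of the red locking slide's grip, 52.5 mm above the bench; the grip is an upright tab 20 (x) x 12 (y) mm, 26 mm tall, on a foot 26 x 20 x 6 mm that runs on a track whose top is 20 mm above the bench. At the start it stands 114 to 122 mm from the dial's axis towards +y.
- frame: black picture frame 200 x 160 x 18 mm lying flat; a bystander; origin at the centre of its underside
- book: closed red book 200 x 145 x 24 mm lying flat; a bystander; origin at the centre of its underside
- jar: amber glass jar with a black lid, diameter 62, height 95 mm; a bystander; origin at the centre of its underside
- mug: blue mug, rim diameter 76, height 90 mm, handle towards its +y; a bystander; origin at the centre of its underside
- glue: white glue bottle with an orange cap, diameter 48, height 110 mm; a bystander; origin at the centre of its underside
- pin_tin: brass tin of framing pins, diameter 48, height 22 mm, standing on the cutter's bed, 230 mm from the dial and beyond the end of the locking slide; a bystander; origin at the centre of its underside
- rule: steel rule 300 x 30 x 5 mm lying flat between the cutter and the robot; a bystander; origin at the centre of its underside

How it is judged:
By the outcome, as a careful person would: the job done as asked, in the order asked, and still so for the second after the job is handed in, with the robot touching nothing.
It also fails if it takes over 72 s, if anything falls off the work surface, if the arm or the gripper's body presses on something with over 40 N, if the wrist force passes 120 N, or if a joint passes its speed limit or range.

## Working session

There is one attempt and no reset: what is moved stays moved. The work goes in short steps, Python scripts to look and compute and a tool call to move; the robot and the scene stay as the last step left them, time stands still between calls to the robot, and variables do not carry over. Pictures are saved under pics/ and viewed, at most 10 in all, crops included, and the job is handed in when it is done.

Besides the shell and the picture viewer there is one more tool, called after "Request:" in YAML: its name, and indented under it one key for each argument. apply_moves: Moves the arm, as the interface text tells. Its arguments: {"type":"object","properties":{"deltas":{"type":"array","items":{"type":"array","items":{"type":"array","items":{"type":"number"}}}},"hand":{"type":"number"}},"required":["deltas"]}

```bash
mkdir -p pics
cat > h.py <<'E'
import numpy as np,cv2
from rig import ctrl,optics,workorder
def snap(n,f):
    s=optics.snapshot(n); cv2.imwrite('pics/'+f,s['color'][:,:,::-1]); return s
E
python3 - <<'E'
from h import *
s=ctrl.read_state();print(s)
a=snap('top','t1.png');b=snap('scene','s1.png')
for k in(a,b):print({i:(v if i!='color' else 0) for i,v in k.items()})
E
```

```text
{'time_s': 0.0, 'joint_pos': array([ 1.05468446e+00,  2.91296565e-01, -1.54130881e-01,  1.12668041e+00,
        3.16812116e-05,  1.43154523e+00]), 'qvel': array([-0.00028853, -0.00010149,  0.00061503,  0.00200771, -0.00064594,
        0.00131453]), 'effort': array([ 2.94183366e-03, -5.37148082e+01,  3.31366754e+01,  1.61290169e-02,
       -9.43187911e-05, -7.43892372e-06]), 'position': array([0.19295451, 0.48780157, 0.23872213]), 'orientation': array([-3.14029821e+00, -2.13417158e-04,  2.76473172e+00]), 'force': array([ 0.4089239 ,  1.35410479, -0.0082107 ]), 'ft_torque': array([0.01645699, 0.00333444, 0.04335879]), 'grip_force': 0.0, 'grip_width': 1.0028087077516914}
{'color': 0, 'fx': 476.1749099104194, 'fy': 476.1749099104194, 'cx': 286.4958504136343, 'cy': 209.6272590136809, 'pose': array([[-0.02113   ,  0.9898479 , -0.14055129,  0.46382988],
       [-0.99947306, -0.01744906,  0.02737041,  0.04528649],
       [ 0.02464005,  0.14105556,  0.989695  ,  1.16397508],
       [ 0.        ,  0.        ,  0.        ,  1.        ]])}
{'color': 0, 'fx': 385.328808790757, 'fy': 385.328808790757, 'cx': 276.58081004104804, 'cy': 206.245065135357, 'pose': array([[ 0.10709638, -0.72433644,  0.68107789,  1.38008012],
       [ 0.99410192,  0.08977889, -0.0608368 , -0.02188122],
       [-0.0170801 ,  0.68357624,  0.72967924,  0.89896273],
       [ 0.        ,  0.        ,  0.        ,  1.        ]])}
```

View pics/t1.png

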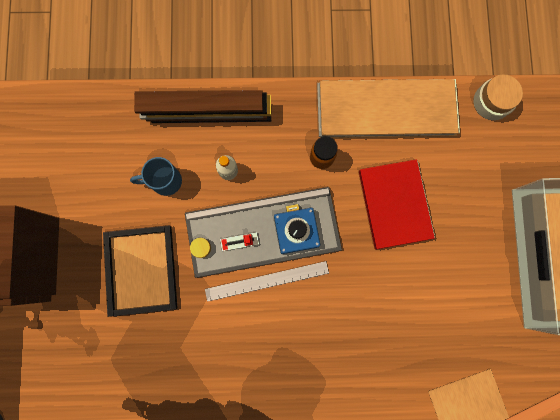

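View pics/s1.png

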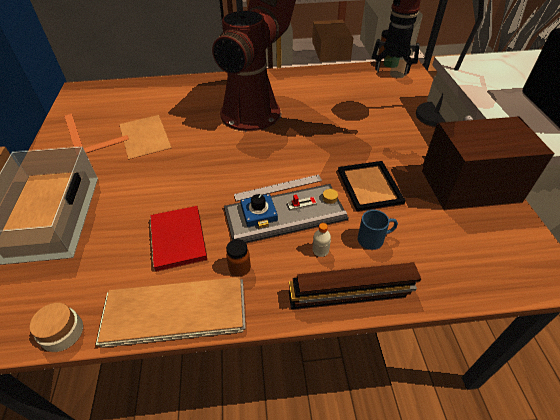

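The top view shows the dial at about (298,230), the lock tab at (247,239), the pin tin at (200,248), and the rail running from (187,214) to (330,190). I'll cast rays through these for a first estimate.

```bash
cat >> h.py <<'E'
def ray(s,uv,z,T=None):
    T=s['pose'] if T is None else T
    d=np.array([(uv[0]-s['cx'])/s['fx'],-(uv[1]-s['cy'])/s['fy'],-1.])
    d=T[:3,:3]@d; o=T[:3,3]; return o+d*(z-o[2])/d[2]
from scipy.spatial.transform import Rotation as R
def wrist(f):
    st=ctrl.read_state(); s=snap('wrist',f)
    T=np.eye(4);T[:3,:3]=R.from_euler('xyz',st['orientation']).as_matrix();T[:3,3]=st['position']
    s['pose']=T@s['tool_from_camera']; return s,st
E
python3 - <<'E'
from h import *
a=optics.snapshot('top')
for n,p,z in [('dial',(298,230),.078),('lock',(248,239),.0525),('tin',(200,247),.034),('rail1',(187,214),.016),('rail2',(330,190),.016),('jar',(324,145),.095),('glue',(224,160),.11)]:print(n,ray(a,p,z).round(4))
hsv=cv2.cvtColor(a['color'],cv2.COLOR_RGB2HSV)
m=cv2.inRange(hsv,(100,120,60),(120,255,255));m[:,:260]=0;m[:,340:]=0
c=max(cv2.findContours(m,0,2)[0],key=cv2.contourArea);r=cv2.minAreaRect(c);print(r)
P=[ray(a,q,.042)[:2] for q in cv2.boxPoints(r)];print(np.array(P).round(4))
s=optics.snapshot('wrist');print(s['tool_from_camera'].round(3),s['fx'],s['cx'],s['cy'])
E
```

```text
dial [ 0.5704 -0.0101  0.078 ]
lock [0.554  0.1058 0.0525]
tin [0.5388 0.2201 0.034 ]
rail1 [0.6204 0.2546 0.016 ]
rail2 [ 0.6737 -0.0944  0.016 ]
jar [ 0.7654 -0.0744  0.095 ]
glue [0.7294 0.1552 0.11  ]
((296.6531982421875, 230.30419921875), (40.229103088378906, 39.90165328979492), 79.2156982421875)
[[ 0.6126  0.0459]
 [ 0.6289 -0.0479]
 [ 0.5343 -0.063 ]
 [ 0.5186  0.0298]]
[[-0.001  0.965  0.261  0.066]
 [ 1.     0.001  0.    -0.   ]
 [ 0.     0.261 -0.965 -0.135]
 [ 0.     0.     0.     1.   ]] 339.0336768470816 273.03049345907453 207.19447253901487
```

Request:
apply_moves:
  deltas:
    - [[2.05, -2.49, -0.1, 0, 0, -0.0425], [2.05, -2.49, -0.1, 0, 0, -0.0425], [2.05, -2.49, -0.1, 0, 0, -0.0425], [2.05, -2.49, -0.1, 0, 0, -0.0425], [2.05, -2.49, -0.1, 0, 0, -0.0425], [2.05, -2.49, -0.1, 0, 0, -0.0425], [2.05, -2.49, -0.1, 0, 0, -0.0425], [2.05, -2.49, -0.1, 0, 0, -0.0425], [2.05, -2.49, -0.1, 0, 0, -0.0425], [2.05, -2.49, -0.1, 0, 0, -0.0425], [2.05, -2.49, -0.1, 0, 0, -0.0425], [2.05, -2.49, -0.1, 0, 0, -0.0425], [2.05, -2.49, -0.1, 0, 0, -0.0425], [2.05, -2.49, -0.1, 0, 0, -0.0425], [2.05, -2.49, -0.1, 0, 0, -0.0425], [2.05, -2.49, -0.1, 0, 0, -0.0425], [2.05, -2.49, -0.1, 0, 0, -0.0425], [2.05, -2.49, -0.1, 0, 0, -0.0425], [0, 0, 0, 0, 0, 0], [0, 0, 0, 0, 0, 0]]

```text
time_s: 1.87
position: [0.5626, 0.0387, 0.2206]
orientation: [-3.141, -0.0, 1.997]
force: [-0.1, 0.1, -0.2]
grip_width: 1.0
grip_force: 0.0
```

Run:
```python
from h import *
s,st=wrist('w1.png');print(st)
```

```text
{'time_s': 1.8667, 'joint_pos': array([-6.10456732e-02,  3.75969052e-01, -8.00800709e-02,  1.11564754e+00,
        2.47842743e-05,  1.08309890e+00]), 'qvel': array([ 0.03750377, -0.02510674, -0.03150036,  0.00845169,  0.00726526,
        0.00108126]), 'effort': array([-2.01079689e+00, -5.83282256e+01,  3.42156637e+01, -3.68770910e-01,
       -1.87318884e-01, -7.05021128e-03]), 'position': array([0.56263561, 0.03865469, 0.22062788]), 'orientation': array([-3.14080890e+00, -4.43784092e-04,  1.99744789e+00]), 'force': array([-0.13865138,  0.13626054, -0.17298167]), 'ft_torque': array([ 0.02341994,  0.03456052, -0.03612825]), 'grip_force': 0.0, 'grip_width': 1.0002842457795478}
```

View pics/w1.png

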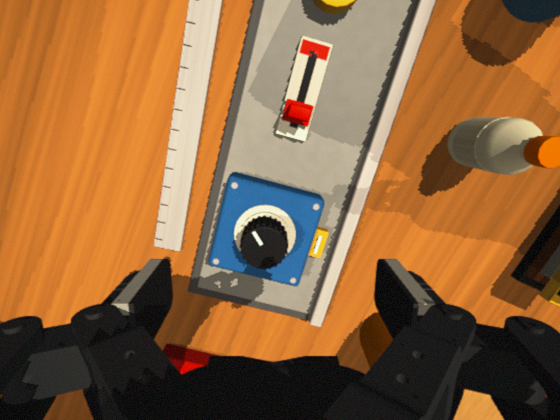

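The wrist view shows the dial top at about (265,242), with the pointer line at (257,239). The housing screws are at about (235,185), (316,207), (298,281) and (217,262), and the red tab is at (298,112).

```bash
cat >> h.py <<'E'
def pointer(s,c,rad=26):
    hsv=cv2.cvtColor(s['color'],cv2.COLOR_RGB2HSV)
    m=np.zeros(hsv.shape[:2],np.uint8);cv2.circle(m,c,rad,255,-1)
    return hsv,m
E
python3 - <<'E'
from h import *
s,st=wrist('w2.png')
scr=[(235,185),(316,207),(298,281),(217,262)]
P=np.array([ray(s,p,.042) for p in scr]);print('screws',P.round(4),P.mean(0).round(4))
hsv=cv2.cvtColor(s['color'],cv2.COLOR_RGB2HSV)
m=cv2.inRange(hsv,(0,0,0),(179,255,60));w=np.zeros_like(m);w[205:275,230:298]=255;m&=w
cs=cv2.findContours(m,0,2)[0];c=max(cs,key=cv2.contourArea);print('dial',cv2.minEnclosingCircle(c),cv2.boundingRect(c),ray(s,cv2.minEnclosingCircle(c)[0],.07).round(4))
for z in(.062,.078):print(z,ray(s,(265,242),z).round(4))
b=cv2.inRange(hsv,(100,120,50),(120,255,255));b[:,:190]=0;b[:150]=0
c=max(cv2.findContours(b,0,2)[0],key=cv2.contourArea);r=cv2.minAreaRect(c);print(r);B=np.array([ray(s,q,.042) for q in cv2.boxPoints(r)]);print(B.round(4),B.mean(0))
e=B[1]-B[0];print('yaw',np.arctan2(e[1],e[0]),np.linalg.norm(e))
k=cv2.inRange(hsv,(0,150,60),(8,255,255))|cv2.inRange(hsv,(172,150,60),(179,255,255));k[:85]=0;k[140:]=0;k[:,:270]=0;k[:,330:]=0
c=max(cv2.findContours(k,0,2)[0],key=cv2.contourArea);print('lock',cv2.boundingRect(c),cv2.minAreaRect(c))
cv2.imwrite('pics/c1.png',cv2.resize(s['color'][30:290,190:350,::-1],None,fx=2.3,fy=2.3,interpolation=2))
E
```

```text
screws [[ 0.5278  0.0273  0.042 ]
 [ 0.6067  0.0396  0.042 ]
 [ 0.6247 -0.0378  0.042 ]
 [ 0.5419 -0.0526  0.042 ]] [ 0.5753 -0.0059  0.042 ]
dial ((264.1891784667969, 243.67567443847656), 26.325103759765625) (241, 218, 47, 53) [ 0.5731 -0.0049  0.07  ]
0.062 [ 0.5742 -0.006   0.062 ]
0.078 [ 5.72e-01 -2.00e-04  7.80e-02]
((265.8150634765625, 230.6256866455078), (98.23419952392578, 95.62583923339844), 14.620874404907227)
[[ 0.533  -0.0596  0.042 ]
 [ 0.5191  0.0369  0.042 ]
 [ 0.6104  0.0524  0.042 ]
 [ 0.6318 -0.0449  0.042 ]] [ 0.57357467 -0.0038143   0.042     ]
yaw 1.7140334905804955 0.09747282355755789
lock (283, 100, 30, 28) ((297.3678894042969, 113.46226501464844), (27.060028076171875, 22.939210891723633), 15.945395469665527)
```

View pics/c1.png

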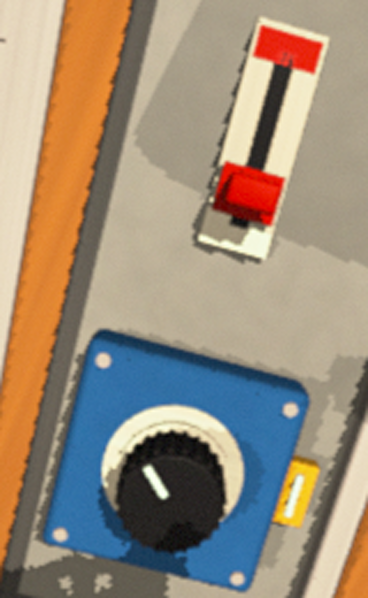

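The crop shows the dial top disc centred near (264,245), the pointer pointing up-left, and the tab top near (300,113). Next I'll move over the dial and look again.

Request:
apply_moves:
  deltas:
    - [[0.2, -0.85, -1.1, 0, 0, 0], [0.2, -0.85, -1.1, 0, 0, 0], [0.2, -0.85, -1.1, 0, 0, 0], [0.2, -0.85, -1.1, 0, 0, 0], [0.24, -0.87, -1.1, 0, 0, 0], [0, 0, 0, 0, 0, 0], [0, 0, 0, 0, 0, 0], [0, 0, 0, 0, 0, 0], [0, 0, 0, 0, 0, 0]]

```text
time_s: 2.72
position: [0.5729, -0.0025, 0.1669]
orientation: [3.141, 0.0, 2.0]
force: [0.2, -0.2, -0.4]
grip_width: 1.0
grip_force: 0.0
```

Run:
```python
from h import *
s,st=wrist('w3.png');print(st['position'],st['orientation'],st['ft_torque'],st['force'])
T=np.linalg.inv(s['pose'])
def proj(p):
    q=T[:3,:3]@p+T[:3,3];return s['cx']+s['fx']*q[0]/-q[2], s['cy']-s['fy']*q[1]/-q[2]
for z in(.046,.078):
    print(z,[np.round(proj(np.array([0.573,-.004,z])),1)])
cv2.imwrite('pics/c2.png',cv2.resize(s['color'][110:310,140:400,::-1],None,fx=3,fy=3,interpolation=2))
```

```text
[ 0.57288935 -0.00254398  0.16685142] [3.14080826e+00 3.30472689e-04 1.99999845e+00] [-0.02122964  0.03951486  0.00443491] [ 0.18728292 -0.15396491 -0.43040832]
0.046 [array([272.4, 204.8])]
0.078 [array([272.3, 216.7])]
```

View pics/c2.png

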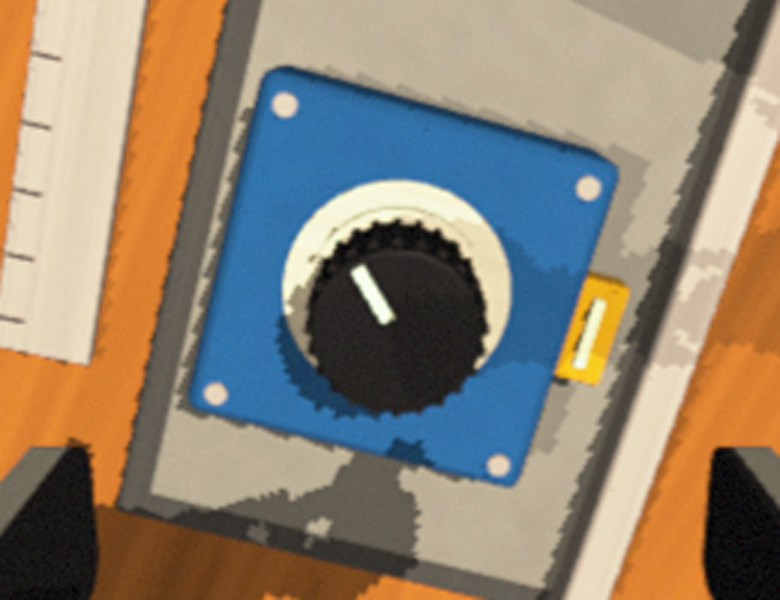

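Request:
apply_moves:
  deltas:
    - [[0.08, -0.27, -1.0, 0, 0, 0], [0, 0, -1.5, 0, 0, 0], [0, 0, -1.5, 0, 0, 0], [0, 0, -1.5, 0, 0, 0], [0, 0, -1.5, 0, 0, 0], [0, 0, -1.5, 0, 0, 0], [0, 0, -1.2, 0, 0, 0], [0, 0, -0.8, 0, 0, 0], [0, 0, -0.35, 0, 0, 0], [0, 0, 0, 0, 0, 0], [0, 0, 0, 0, 0, 0], [0, 0, 0, 0, 0, 0]]

```text
time_s: 3.77
position: [0.5739, -0.0055, 0.0585]
orientation: [3.141, 0.001, 2.0]
force: [0.6, 0.6, -0.6]
grip_width: 1.001
grip_force: 0.0
```

Request:
apply_moves:
  deltas:
    - [[0, 0, 0, 0, 0, 0], [0, 0, 0, 0, 0, 0], [0, 0, 0, 0, 0, 0], [0, 0, 0, 0, 0, 0], [0, 0, 0, 0, 0, 0], [0, 0, 0, 0, 0, 0], [0, 0, 0, 0, 0, 0], [0, 0, 0, 0, 0, 0], [0, 0, 0, 0, 0, 0], [0, 0, 0, 0, 0, 0], [0, 0, 0, 0, 0, 0], [0, 0, 0, 0, 0, 0]]
  hand: -1

```text
time_s: 4.77
position: [0.5734, -0.0055, 0.0584]
orientation: [3.141, 0.0, 2.0]
force: [-2.8, 0.2, 6.1]
grip_width: 0.46
grip_force: 59.8
```

```bash
cat > st.py <<'E'
from h import *
s=ctrl.read_state()
print(round(s['time_s'],2),'p',s['position'].round(4),'yaw',round(s['orientation'][2]%6.28319,4),'F',s['force'].round(1),'M',s['ft_torque'].round(3),'e6',s['effort'][5].round(3),'q6',s['joint_pos'][5].round(3),'g',round(s['grip_width'],3),round(s['grip_force'],1))
E
python3 st.py
```

```text
4.77 p [ 0.5734 -0.0055  0.0584] yaw 1.9998 F [-2.8  0.2  6.1] M [-0.049  0.471  0.045] e6 0.007 q6 1.005 g 0.46 59.8
```

Request:
apply_moves:
  deltas:
    - [[-0.05, 0, 0.02, 0, 0, 0.03], [0, 0, 0, 0, 0, 0.03], [0, 0, 0, 0, 0, 0], [0, 0, 0, 0, 0, 0], [0, 0, 0, 0, 0, 0], [0, 0, 0, 0, 0, 0]]

```text
time_s: 5.27
position: [0.5733, -0.0056, 0.0584]
orientation: [3.141, 0.001, 2.059]
force: [-0.1, -0.3, 8.1]
grip_width: 0.461
grip_force: 61.2
```

```bash
python3 st.py
```

```text
5.27 p [ 0.5733 -0.0056  0.0584] yaw 2.0589 F [-0.1 -0.3  8.1] M [-0.074  0.046 -0.074] e6 -0.068 q6 0.946 g 0.461 61.2
```

Request:
apply_moves:
  deltas:
    - [[0, 0, 0, 0, 0, 0.052], [0, 0, 0, 0, 0, 0.052], [0, 0, 0, 0, 0, 0.052], [0, 0, 0, 0, 0, 0.052], [0, 0, 0, 0, 0, 0.054], [0, 0, 0, 0, 0, 0], [0, 0, 0, 0, 0, 0], [0, 0, 0, 0, 0, 0], [0, 0, 0, 0, 0, 0]]

```text
time_s: 6.02
position: [0.573, -0.0058, 0.0584]
orientation: [-3.141, 0.001, 2.321]
force: [-1.2, -1.7, 6.1]
grip_width: 0.462
grip_force: 61.1
```

```bash
python3 st.py
```

```text
6.02 p [ 0.573  -0.0058  0.0584] yaw 2.3207 F [-1.2 -1.7  6.1] M [-0.432  0.312 -0.094] e6 -0.123 q6 0.684 g 0.462 61.1
```

Request:
apply_moves:
  deltas:
    - [[0, 0, 0, 0, 0, 0], [0, 0, 0, 0, 0, 0]]

```text
time_s: 6.18
position: [0.573, -0.0058, 0.0584]
orientation: [-3.141, 0.001, 2.321]
force: [-1.0, -2.0, 6.0]
grip_width: 0.461
grip_force: 61.1
```

```bash
python3 st.py
```

```text
6.18 p [ 0.573  -0.0058  0.0584] yaw 2.3207 F [-1. -2.  6.] M [-0.351  0.274 -0.117] e6 -0.122 q6 0.684 g 0.461 61.1
```

Request:
apply_moves:
  deltas:
    - [[0, 0, 0, 0, 0, 0.035], [0, 0, 0, 0, 0, 0.035], [0, 0, 0, 0, 0, 0], [0, 0, 0, 0, 0, 0], [0, 0, 0, 0, 0, 0]]

```text
time_s: 6.6
position: [0.573, -0.0058, 0.0584]
orientation: [-3.141, 0.001, 2.391]
force: [-0.7, -2.4, 6.1]
grip_width: 0.461
grip_force: 61.1
```

```bash
python3 st.py
```

```text
6.6 p [ 0.573  -0.0058  0.0584] yaw 2.3909 F [-0.7 -2.4  6.1] M [-0.491  0.291  0.004] e6 -0.013 q6 0.613 g 0.461 61.1
```

Request:
apply_moves:
  deltas:
    - [[0, 0, 0, 0, 0, 0.035], [0, 0, 0, 0, 0, 0.035], [0, 0, 0, 0, 0, 0], [0, 0, 0, 0, 0, 0], [0, 0, 0, 0, 0, 0]]

```text
time_s: 7.02
position: [0.5729, -0.0059, 0.0584]
orientation: [-3.141, 0.001, 2.461]
force: [-1.5, -1.9, 7.2]
grip_width: 0.462
grip_force: 61.2
```

```bash
python3 st.py
```

```text
7.02 p [ 0.5729 -0.0059  0.0584] yaw 2.4609 F [-1.5 -1.9  7.2] M [-0.439  0.345  0.079] e6 0.043 q6 0.543 g 0.462 61.2
```

Request:
apply_moves:
  deltas:
    - [[-0.03, -0.04, 0, 0, 0, 0.03], [0, 0, 0, 0, 0, 0.03], [0, 0, 0, 0, 0, 0.03], [0, 0, 0, 0, 0, 0.022], [0, 0, 0, 0, 0, 0.02], [0, 0, 0, 0, 0, 0], [0, 0, 0, 0, 0, 0], [0, 0, 0, 0, 0, 0], [0, 0, 0, 0, 0, 0]]

```text
time_s: 7.77
position: [0.5728, -0.0061, 0.0584]
orientation: [-3.141, 0.001, 2.593]
force: [-0.8, -1.0, 6.4]
grip_width: 0.464
grip_force: 61.1
```

```bash
python3 st.py
```

```text
7.77 p [ 0.5728 -0.0061  0.0584] yaw 2.5927 F [-0.8 -1.   6.4] M [-0.323  0.204 -0.237] e6 -0.18 q6 0.411 g 0.464 61.1
```

Request:
apply_moves:
  deltas:
    - [[0, 0, 0, 0, 0, 0.01], [0, 0, 0, 0, 0, 0], [0, 0, 0, 0, 0, 0], [0, 0, 0, 0, 0, 0]]

```text
time_s: 8.1
position: [0.5727, -0.0061, 0.0584]
orientation: [-3.141, 0.001, 2.603]
force: [-0.3, -0.1, 5.7]
grip_width: 0.46
grip_force: 61.1
```

```bash
python3 st.py
```

```text
8.1 p [ 0.5727 -0.0061  0.0584] yaw 2.6029 F [-0.3 -0.1  5.7] M [-0.251  0.235 -0.052] e6 -0.067 q6 0.401 g 0.46 61.1
```

Request:
apply_moves:
  deltas:
    - [[0, 0, 0, 0, 0, 0.01], [0, 0, 0, 0, 0, 0], [0, 0, 0, 0, 0, 0], [0, 0, 0, 0, 0, 0]]

```text
time_s: 8.43
position: [0.5728, -0.006, 0.0584]
orientation: [-3.141, 0.001, 2.613]
force: [-1.2, -2.0, 6.1]
grip_width: 0.463
grip_force: 61.1
```

```bash
python3 st.py
```

```text
8.43 p [ 0.5728 -0.006   0.0584] yaw 2.613 F [-1.2 -2.   6.1] M [-0.3    0.225 -0.048] e6 -0.032 q6 0.391 g 0.463 61.1
```

Request:
apply_moves:
  deltas:
    - [[0, 0, 0, 0, 0, 0.0], [0, 0, 0, 0, 0, 0]]

```text
time_s: 8.6
position: [0.5728, -0.0061, 0.0584]
orientation: [-3.141, 0.001, 2.613]
force: [-1.0, -1.2, 6.7]
grip_width: 0.459
grip_force: 61.1
```

```bash
python3 st.py
```

```text
8.6 p [ 0.5728 -0.0061  0.0584] yaw 2.6129 F [-1.  -1.2  6.7] M [-0.267  0.23   0.026] e6 -0.029 q6 0.391 g 0.459 61.1
```

Request:
apply_moves:
  deltas:
    - [[0, 0, 0, 0, 0, 0.05], [0, 0, 0, 0, 0, 0.05], [0, 0, 0, 0, 0, 0.05], [0, 0, 0, 0, 0, 0.05], [0, 0, 0, 0, 0, 0.017], [0, 0, 0, 0, 0, 0.015], [0, 0, 0, 0, 0, 0], [0, 0, 0, 0, 0, 0], [0, 0, 0, 0, 0, 0], [0, 0, 0, 0, 0, 0]]

```text
time_s: 9.43
position: [0.5727, -0.0063, 0.0584]
orientation: [-3.141, 0.001, 2.845]
force: [-1.8, -1.8, 7.4]
grip_width: 0.466
grip_force: 61.2
```

```bash
python3 st.py
```

```text
9.43 p [ 0.5727 -0.0063  0.0584] yaw 2.8445 F [-1.8 -1.8  7.4] M [-0.489  0.26  -0.185] e6 -0.175 q6 0.159 g 0.466 61.2
```

Request:
apply_moves:
  deltas:
    - [[0, 0, 0, 0, 0, 0.015], [0, 0, 0, 0, 0, 0], [0, 0, 0, 0, 0, 0], [0, 0, 0, 0, 0, 0], [0, 0, 0, 0, 0, 0]]

```text
time_s: 9.85
position: [0.5726, -0.0063, 0.0584]
orientation: [-3.141, 0.0, 2.86]
force: [-1.5, -2.7, 6.4]
grip_width: 0.461
grip_force: 61.2
```

```bash
python3 st.py
```

```text
9.85 p [ 0.5726 -0.0063  0.0584] yaw 2.8596 F [-1.5 -2.7  6.4] M [-0.556  0.275 -0.166] e6 -0.116 q6 0.144 g 0.461 61.2
```

Request:
apply_moves:
  deltas:
    - [[0, 0, 0, 0, 0, 0.015], [0, 0, 0, 0, 0, 0], [0, 0, 0, 0, 0, 0], [0, 0, 0, 0, 0, 0]]

```text
time_s: 10.18
position: [0.5726, -0.0064, 0.0584]
orientation: [-3.141, 0.001, 2.875]
force: [-2.0, -3.1, 6.7]
grip_width: 0.462
grip_force: 61.2
```

```bash
python3 st.py
```

```text
10.18 p [ 0.5726 -0.0064  0.0584] yaw 2.8745 F [-2.  -3.1  6.7] M [-0.501  0.318 -0.122] e6 -0.145 q6 0.129 g 0.462 61.2
```

Request:
apply_moves:
  deltas:
    - [[0, 0, 0, 0, 0, 0], [0, 0, 0, 0, 0, 0]]

```text
time_s: 10.35
position: [0.5727, -0.0064, 0.0584]
orientation: [-3.141, 0.001, 2.875]
force: [-1.5, -2.7, 6.9]
grip_width: 0.46
grip_force: 61.2
```

```bash
python3 st.py
```

```text
10.35 p [ 0.5727 -0.0064  0.0584] yaw 2.8745 F [-1.5 -2.7  6.9] M [-0.541  0.323 -0.176] e6 -0.14 q6 0.129 g 0.46 61.2
```

Run:
```python
from h import *
s,st=wrist('w4.png')
T=np.linalg.inv(s['tool_from_camera'])
q=T@np.array([0,0,-.020,1]);print(s['cx']+s['fx']*q[0]/-q[2], s['cy']-s['fy']*q[1]/-q[2])
```

```text
273.5539941499752 296.6997999352199
```

View pics/w4.png

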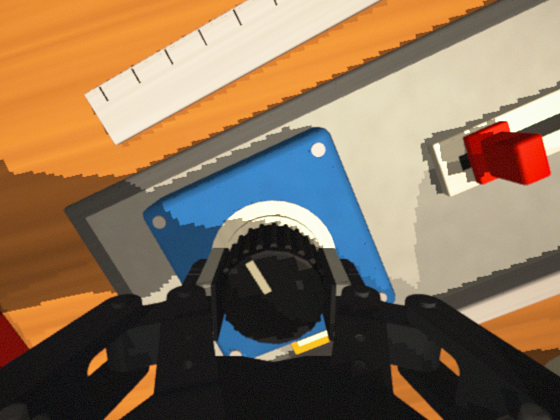

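The wrist camera sees the pointer while the dial is gripped, running from (250,265) to (267,292). So I can read the dial angle directly.

```bash
cat > ptr.py <<'E'
from h import *
def angle(img,s,Tw,roi):
    x0,y0,x1,y1=roi
    hsv=cv2.cvtColor(img,cv2.COLOR_RGB2HSV)
    m=cv2.inRange(hsv,(0,0,125),(179,110,255));w=np.zeros_like(m);w[y0:y1,x0:x1]=255;m&=w
    cs=[c for c in cv2.findContours(m,0,1)[0] if 40<cv2.contourArea(c)<400]
    out=[]
    for c in cs:
        mm=np.zeros_like(m);cv2.drawContours(mm,[c],-1,255,-1);ys,xs=np.nonzero(mm)
        P=np.array([ray(s,(x,y),.078,Tw)[:2] for x,y in zip(xs,ys)])
        d=np.linalg.svd(P-P.mean(0))[2][0]
        L=np.ptp((P-P.mean(0))@d)
        v=P.mean(0)-np.array([.5735,-.0055])
        if d@v<0:d=-d
        out.append((len(xs),(xs.mean().round(1),ys.mean().round(1)),L.round(4),round(float(np.arctan2(d[1],d[0])),4)))
    return out
def now(f):
    s,st=wrist(f);print('ptr',angle(s['color'],s,s['pose'],(235,245,312,325)))
if __name__=='__main__':
    import sys
    now(sys.argv[1]); import st
E
python3 - <<'E'
from ptr import *
st=ctrl.read_state();s=optics.snapshot('wrist')
for f,p,y,roi in(('w1',(.56264,.03865,.22063),1.99745,(245,222,290,268)),('w3',(.57289,-.00254,.16685),2.0,(245,190,300,245))):
    T=np.eye(4);T[:3,:3]=R.from_euler('xyz',(np.pi,0,y)).as_matrix();T[:3,3]=p
    img=cv2.imread(f'pics/{f}.png')[:,:,::-1].copy();print(f,angle(img,s,T@s['tool_from_camera'],roi))
now('w5.png')
E
```

```text
w1 [(73, (np.float64(257.1), np.float64(237.9)), np.float64(0.0146), 2.514), (122, (np.float64(287.0), np.float64(233.2)), np.float64(0.0291), 2.1186)]
w3 [(118, (np.float64(263.7), np.float64(207.7)), np.float64(0.0147), 2.5197)]
ptr [(310, (np.float64(258.0), np.float64(276.9)), np.float64(0.0143), -2.8941)]
```

Request:
apply_moves:
  deltas:
    - [[0, 0, 0, 0, 0, -0.025], [0, 0, 0, 0, 0, -0.025], [0, 0, 0, 0, 0, 0], [0, 0, 0, 0, 0, 0], [0, 0, 0, 0, 0, 0]]

```text
time_s: 10.92
position: [0.5727, -0.0063, 0.0584]
orientation: [-3.141, 0.001, 2.824]
force: [-1.1, -1.9, 7.3]
grip_width: 0.46
grip_force: 61.1
```

```bash
python3 ptr.py w6.png
```

```text
ptr [(314, (np.float64(258.1), np.float64(276.7)), np.float64(0.0143), -2.9516)]
10.97 p [ 0.5727 -0.0063  0.0584] yaw 2.8243 F [-2.1 -2.6  6.8] M [-0.564  0.281 -0.292] e6 -0.339 q6 0.179 g 0.463 61.1
```

Request:
apply_moves:
  deltas:
    - [[0, 0, 0, 0, 0, -0.025], [0, 0, 0, 0, 0, -0.045], [0, 0, 0, 0, 0, 0], [0, 0, 0, 0, 0, 0], [0, 0, 0, 0, 0, 0]]

```text
time_s: 11.38
position: [0.5727, -0.0062, 0.0584]
orientation: [-3.141, 0.001, 2.755]
force: [-2.1, -1.8, 6.4]
grip_width: 0.459
grip_force: 61.1
```

```bash
python3 ptr.py w7.png
```

```text
ptr [(317, (np.float64(257.8), np.float64(276.7)), np.float64(0.0144), -3.0213)]
11.43 p [ 0.5727 -0.0062  0.0584] yaw 2.7549 F [-0.4 -2.4  6.4] M [-0.423  0.194 -0.006] e6 0.023 q6 0.249 g 0.466 61.1
```

```bash
cat > avg.py <<'E'
from ptr import *
A=[]
for i in range(6):
    w,s=wrist('tmp.png');A.append([*s['force'],s['ft_torque'][2],s['effort'][5],s['orientation'][2]%6.28319])
A=np.array(A);print('t',round(s['time_s'],2),'mean',A.mean(0).round(3),'sd',A.std(0).round(3));
for o in angle(w['color'],w,w['pose'],(235,245,312,325)):
    a=o[3]%6.28319; print('ptr',round(a,4),'clicks from start',round((a-2.517)/.2618,3))
E
python3 avg.py
```

```text
t 11.68 mean [-1.118 -2.317  6.302  0.008  0.021  2.755] sd [0.491 0.26  0.419 0.017 0.001 0.   ]
ptr 3.2619 clicks from start 2.845
```

Request:
apply_moves:
  deltas:
    - [[0, 0, 0, 0, 0, 0.03], [0, 0, 0, 0, 0, 0.03], [0, 0, 0, 0, 0, 0.02], [0, 0, 0, 0, 0, 0], [0, 0, 0, 0, 0, 0]]

```text
time_s: 12.15
position: [0.5727, -0.0063, 0.0584]
orientation: [-3.141, 0.001, 2.835]
force: [-0.4, -2.9, 6.3]
grip_width: 0.46
grip_force: 61.2
```

```bash
python3 avg.py
```

```text
t 12.4 mean [-1.388 -2.013  6.378 -0.158 -0.157  2.835] sd [0.839 0.498 0.35  0.005 0.025 0.   ]
ptr 3.3435 clicks from start 3.157
```

Request:
apply_moves:
  deltas:
    - [[0, 0, 0, 0, 0, 0.03], [0, 0, 0, 0, 0, 0.01], [0, 0, 0, 0, 0, 0], [0, 0, 0, 0, 0, 0]]

```text
time_s: 12.78
position: [0.5726, -0.0064, 0.0584]
orientation: [-3.141, 0.0, 2.875]
force: [-1.8, -2.7, 7.1]
grip_width: 0.459
grip_force: 61.2
```

```bash
python3 avg.py
```

```text
t 13.03 mean [-1.64  -2.228  6.644 -0.184 -0.179  2.875] sd [0.185 0.804 0.301 0.018 0.014 0.   ]
ptr 3.3887 clicks from start 3.33
```

Request:
apply_moves:
  deltas:
    - [[0, 0, 0, 0, 0, 0.008], [0, 0, 0, 0, 0, 0], [0, 0, 0, 0, 0, 0]]

```text
time_s: 13.33
position: [0.5727, -0.0064, 0.0584]
orientation: [-3.141, 0.001, 2.883]
force: [-1.6, -1.8, 7.7]
grip_width: 0.466
grip_force: 61.2
```

```bash
python3 avg.py
```

```text
t 13.58 mean [-1.239 -2.444  7.234 -0.196 -0.197  2.882] sd [0.377 0.435 0.38  0.035 0.008 0.   ]
ptr 3.3934 clicks from start 3.348
```

Request:
apply_moves:
  deltas:
    - [[0, 0, 0, 0, 0, -0.03], [0, 0, 0, 0, 0, -0.03], [0, 0, 0, 0, 0, -0.03], [0, 0, 0, 0, 0, 0], [0, 0, 0, 0, 0, 0], [0, 0, 0, 0, 0, 0]]

```text
time_s: 14.13
position: [0.5727, -0.0063, 0.0584]
orientation: [-3.141, 0.001, 2.793]
force: [-1.6, -1.5, 6.5]
grip_width: 0.462
grip_force: 61.1
```

```bash
python3 avg.py
```

```text
t 14.38 mean [-1.574 -1.676  6.346 -0.069 -0.061  2.793] sd [0.32  0.501 0.394 0.028 0.003 0.   ]
ptr 3.3052 clicks from start 3.011
```

Request:
apply_moves:
  deltas:
    - [[0, 0, 0, 0, 0, 0], [0, 0, 0, 0, 0, 0], [0, 0, 0, 0, 0, 0], [0, 0, 0, 0, 0, 0], [0, 0, 0.35, 0, 0, 0], [0, 0, 0, 0, 0, 0], [0, 0, 0, 0, 0, 0], [0, 0, 0, 0, 0, 0]]
  hand: 0.3

```text
time_s: 15.1
position: [0.5727, -0.0058, 0.0616]
orientation: [3.142, 0.0, 2.794]
force: [-0.7, 0.2, -0.1]
grip_width: 0.651
grip_force: 0.0
```

```bash
python3 avg.py; python3 st.py
python3 - <<'E'
from h import *
i=cv2.imread('pics/tmp.png');cv2.imwrite('pics/c3.png',cv2.resize(i[190:370,180:370],None,fx=3,fy=3,interpolation=2))
E
```

```text
t 15.35 mean [-0.193 -0.011  0.204  0.005  0.     2.794] sd [0.411 0.209 0.409 0.046 0.    0.   ]
ptr 3.3051 clicks from start 3.01
15.4 p [ 0.5725 -0.0058  0.0615] yaw 2.7938 F [-0.2 -0.2 -0.3] M [-0.004  0.007 -0.015] e6 0.0 q6 0.21 g 0.651 0.0
```

View pics/c3.png

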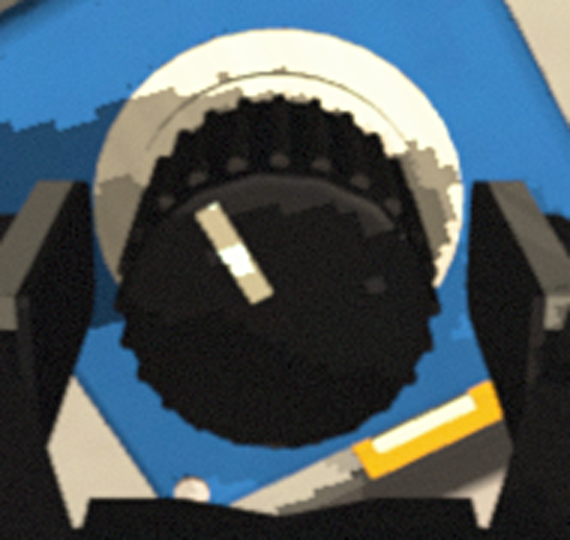

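Request:
apply_moves:
  deltas:
    - [[0.15, -0.09, 0, 0, 0, 0], [0, 0, 0, 0, 0, 0], [0, 0, 0, 0, 0, 0], [0, 0, 0, 0, 0, 0]]

```text
time_s: 15.73
position: [0.5741, -0.0067, 0.0615]
orientation: [3.142, -0.0, 2.794]
force: [-0.3, 0.1, 0.1]
grip_width: 0.65
grip_force: 0.0
```

Request:
apply_moves:
  deltas:
    - [[0, 0, 0, 0, 0, 0], [0, 0, 0, 0, 0, 0], [0, 0, 0, 0, 0, 0], [0, 0, 0, 0, 0, 0], [0, 0, 0, 0, 0, 0], [0, 0, 0, 0, 0, 0], [0, 0, 0, 0, 0, 0]]
  hand: -1

```text
time_s: 16.32
position: [0.574, -0.0068, 0.0618]
orientation: [-3.141, 0.0, 2.794]
force: [-2.5, -0.3, 5.1]
grip_width: 0.458
grip_force: 60.0
```

```bash
python3 avg.py; python3 st.py
```

```text
t 16.57 mean [-2.277 -0.065  5.093 -0.04  -0.011  2.794] sd [0.469 0.33  0.331 0.016 0.    0.   ]
ptr 3.3017 clicks from start 2.997
16.62 p [ 0.574  -0.0068  0.0618] yaw 2.7938 F [-1.3  0.2  5.2] M [-0.046  0.428 -0.005] e6 -0.011 q6 0.209 g 0.459 60.0
```

Request:
apply_moves:
  deltas:
    - [[0, 0, 0, 0, 0, 0.02], [0, 0, 0, 0, 0, 0.02], [0, 0, 0, 0, 0, 0.01], [0, 0, 0, 0, 0, 0], [0, 0, 0, 0, 0, 0]]

```text
time_s: 17.03
position: [0.5741, -0.0068, 0.0618]
orientation: [-3.141, 0.0, 2.844]
force: [-1.4, 0.2, 4.9]
grip_width: 0.462
grip_force: 59.9
```

```bash
python3 avg.py; python3 st.py
```

```text
t 17.28 mean [-1.778 -0.038  5.239 -0.143 -0.134  2.844] sd [0.314 0.423 0.479 0.025 0.013 0.   ]
ptr 3.3454 clicks from start 3.164
17.33 p [ 0.5741 -0.0068  0.0618] yaw 2.8436 F [-1.8 -1.1  5.1] M [-0.03   0.411 -0.13 ] e6 -0.127 q6 0.159 g 0.455 59.9
```

Request:
apply_moves:
  deltas:
    - [[0, 0, 0, 0, 0, 0.01], [0, 0, 0, 0, 0, 0.01], [0, 0, 0, 0, 0, 0], [0, 0, 0, 0, 0, 0]]

```text
time_s: 17.67
position: [0.5741, -0.0068, 0.0618]
orientation: [-3.141, 0.0, 2.864]
force: [-1.6, 0.6, 4.4]
grip_width: 0.455
grip_force: 59.9
```

```bash
python3 avg.py
```

```text
t 17.92 mean [-1.581  0.561  4.791 -0.177 -0.174  2.864] sd [0.193 0.313 0.799 0.042 0.009 0.   ]
ptr 3.3705 clicks from start 3.26
```

Request:
apply_moves:
  deltas:
    - [[0, 0, 0, 0, 0, 0.01], [0, 0, 0, 0, 0, 0], [0, 0, 0, 0, 0, 0]]

```text
time_s: 18.22
position: [0.5741, -0.0068, 0.0618]
orientation: [-3.141, 0.0, 2.874]
force: [-2.1, -0.9, 4.9]
grip_width: 0.462
grip_force: 59.9
```

```bash
python3 avg.py
```

```text
t 18.47 mean [-1.723 -0.322  5.293 -0.149 -0.142  2.874] sd [0.532 0.509 0.232 0.03  0.01  0.   ]
ptr 3.3806 clicks from start 3.299
```

Request:
apply_moves:
  deltas:
    - [[0, 0, 0, 0, 0, 0.007], [0, 0, 0, 0, 0, 0], [0, 0, 0, 0, 0, 0]]

```text
time_s: 18.77
position: [0.5741, -0.0068, 0.0618]
orientation: [-3.141, 0.0, 2.881]
force: [-1.6, 0.0, 5.8]
grip_width: 0.458
grip_force: 59.9
```

```bash
python3 avg.py;python3 avg.py
```

```text
t 19.02 mean [-1.521  0.033  5.321 -0.187 -0.175  2.881] sd [0.429 0.487 0.485 0.061 0.007 0.   ]
ptr 3.3883 clicks from start 3.328
t 19.32 mean [-1.744  0.075  5.197 -0.154 -0.17   2.881] sd [0.46  0.818 0.647 0.033 0.    0.   ]
ptr 3.3884 clicks from start 3.328
```

Request:
apply_moves:
  deltas:
    - [[0, 0, 0, 0, 0, -0.05], [0, 0, 0, 0, 0, -0.05], [0, 0, 0, 0, 0, -0.05], [0, 0, 0, 0, 0, -0.05], [0, 0, 0, 0, 0, -0.05], [0, 0, 0, 0, 0, -0.05], [0, 0, 0, 0, 0, 0], [0, 0, 0, 0, 0, 0.02], [0, 0, 0, 0, 0, 0.018], [0, 0, 0, 0, 0, 0], [0, 0, 0, 0, 0, 0], [0, 0, 0, 0, 0, 0]]

```text
time_s: 20.37
position: [0.5741, -0.0068, 0.0618]
orientation: [-3.141, 0.0, 2.619]
force: [-1.9, 0.3, 5.4]
grip_width: 0.457
grip_force: 59.9
```

```bash
python3 avg.py
```

```text
t 20.62 mean [-2.191 -0.213  5.604 -0.061 -0.072  2.619] sd [0.484 0.47  0.305 0.054 0.012 0.   ]
ptr 3.1285 clicks from start 2.336
```

Request:
apply_moves:
  deltas:
    - [[0, 0, 0, 0, 0, 0.02], [0, 0, 0, 0, 0, 0.02], [0, 0, 0, 0, 0, 0.02], [0, 0, 0, 0, 0, 0.02], [0, 0, 0, 0, 0, 0.02], [0, 0, 0, 0, 0, 0], [0, 0, 0, 0, 0, 0], [0, 0, 0, 0, 0, 0]]

```text
time_s: 21.33
position: [0.574, -0.0068, 0.0618]
orientation: [-3.141, 0.0, 2.719]
force: [-2.3, -0.8, 6.3]
grip_width: 0.461
grip_force: 60.0
```

```bash
python3 avg.py
```

```text
t 21.58 mean [-1.792 -0.472  5.884  0.088  0.094  2.719] sd [0.329 0.331 0.776 0.025 0.002 0.   ]
ptr 3.229 clicks from start 2.72
```

Click 2 shows the normal falling torque at the same offset, while click 3 climbs to about 0.17–0.2 N m. So zero is click 3 from the start. I'll touch the stop gently once more, then turn five clicks clockwise.

Request:
apply_moves:
  deltas:
    - [[0, 0, 0, 0, 0, 0.03], [0, 0, 0, 0, 0, 0.03], [0, 0, 0, 0, 0, 0.03], [0, 0, 0, 0, 0, 0.02], [0, 0, 0, 0, 0, 0.02], [0, 0, 0, 0, 0, 0.01], [0, 0, 0, 0, 0, 0], [0, 0, 0, 0, 0, 0], [0, 0, 0, 0, 0, 0]]

```text
time_s: 22.38
position: [0.5741, -0.0068, 0.0618]
orientation: [-3.141, 0.0, 2.858]
force: [-2.7, 0.2, 4.9]
grip_width: 0.458
grip_force: 59.9
```

```bash
python3 avg.py
```

```text
t 22.63 mean [-1.749  0.114  5.27  -0.263 -0.26   2.858] sd [0.71  0.386 0.326 0.028 0.001 0.   ]
ptr 3.3662 clicks from start 3.244
```

Request:
apply_moves:
  deltas:
    - [[0, 0, 0, 0, 0, -0.053], [0, 0, 0, 0, 0, -0.08], [0, 0, 0, 0, 0, -0.1], [0, 0, 0, 0, 0, -0.1], [0, 0, 0, 0, 0, -0.1], [0, 0, 0, 0, 0, -0.1], [0, 0, 0, 0, 0, -0.1], [0, 0, 0, 0, 0, -0.1], [0, 0, 0, 0, 0, -0.1], [0, 0, 0, 0, 0, -0.1], [0, 0, 0, 0, 0, -0.1], [0, 0, 0, 0, 0, -0.1], [0, 0, 0, 0, 0, -0.1], [0, 0, 0, 0, 0, -0.08], [0, 0, 0, 0, 0, -0.06], [0, 0, 0, 0, 0, 0], [0, 0, 0, 0, 0, 0], [0, 0, 0, 0, 0, 0], [0, 0, 0, 0, 0, 0]]

```text
time_s: 24.27
position: [0.574, -0.0068, 0.0618]
orientation: [3.142, 0.0, 1.486]
force: [-2.8, 0.0, 5.9]
grip_width: 0.456
grip_force: 60.0
```

```bash
python3 avg.py
```

```text
t 24.52 mean [-2.576 -0.369  5.733 -0.038 -0.044  1.486] sd [0.311 0.419 0.482 0.038 0.001 0.   ]
ptr 1.9952 clicks from start -1.993
```

Request:
apply_moves:
  deltas:
    - [[0, 0, 0, 0, 0, 0], [0, 0, 0, 0, 0, 0], [0, 0, 0, 0, 0, 0], [0, 0, 0, 0, 0, 0], [0, 0, 0, 0, 0, 0], [0, 0, 0, 0, 0, 0], [0, 0, 1, 0, 0, 0], [0, 0, 2.3, 0, 0, 0], [0, 0, 2.3, 0, 0, 0], [0, 0, 2.4, 0, 0, 0], [0, 0, 2, 0, 0, 0], [0, 0, 0.5, 0, 0, 0], [0, 0, 0, 0, 0, 0], [0, 0, 0, 0, 0, 0]]
  hand: 1

```text
time_s: 25.73
position: [0.574, -0.0067, 0.1664]
orientation: [3.142, -0.0, 1.486]
force: [-0.0, 0.1, -0.9]
grip_width: 1.007
grip_force: 0.0
```

Run:
```python
from ptr import *
s,st=wrist('w9.png');print(st['position'],st['orientation'],st['time_s'])
for o in angle(s['color'],s,s['pose'],(235,180,312,260)):print(o,(o[3]-2.517)/.2618)
hsv=cv2.cvtColor(s['color'],cv2.COLOR_RGB2HSV)
k=cv2.inRange(hsv,(0,150,60),(8,255,255))|cv2.inRange(hsv,(172,150,60),(179,255,255))
for c in cv2.findContours(k,0,2)[0]:
    if cv2.contourArea(c)>60:print(cv2.boundingRect(c),cv2.minAreaRect(c))
```

```text
[ 0.57395175 -0.00671194  0.16639987] [ 3.14150731e+00 -1.31463954e-05  1.48575949e+00] 25.7333
(168, (np.float64(298.6), np.float64(256.6)), np.float64(0.028), 0.0398) -9.46218487394958
(121, (np.float64(264.8), np.float64(201.7)), np.float64(0.0146), 1.9922) -2.004583651642475
(322, 341, 70, 34) ((359.2841491699219, 361.1611328125), (27.48786163330078, 70.40354919433594), 78.05582427978516)
(215, 28, 39, 38) ((233.558837890625, 45.73530578613281), (33.71245193481445, 34.1975212097168), 75.96376037597656)
```

View pics/w9.png

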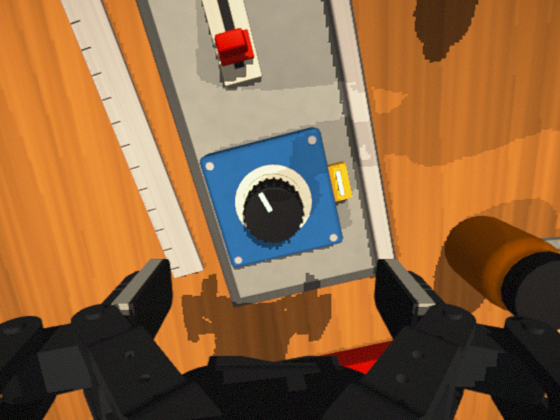

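The pointer is now at (265,202), which is −2.00 clicks from the start and so five clicks from zero. The red tab is at (233,46). Next I'll move behind the slide.

Request:
apply_moves:
  deltas:
    - [[-0.21, 1.4, 0, 0, 0, 0.04], [-0.21, 1.4, 0, 0, 0, 0.04], [-0.21, 1.4, 0, 0, 0, 0.04], [-0.21, 1.4, 0, 0, 0, 0.04], [-0.21, 1.4, 0, 0, 0, 0.04], [-0.22, 1.4, 0, 0, 0, 0.035], [0, 0, 0, 0, 0, 0], [0, 0, 0, 0, 0, 0], [0, 0, 0, 0, 0, 0], [0, 0, 0, 0, 0, 0]]
  hand: -1

```text
time_s: 26.62
position: [0.5615, 0.0769, 0.1665]
orientation: [3.142, 0.0, 1.72]
force: [-0.2, 0.3, -0.2]
grip_width: 0.0
grip_force: 0.0
```

Run:
```python
from ptr import *
s,st=wrist('w10.png');print(st['position'],st['orientation'],st['time_s'],st['grip_width'])
hsv=cv2.cvtColor(s['color'],cv2.COLOR_RGB2HSV)
k=cv2.inRange(hsv,(0,150,60),(8,255,255))|cv2.inRange(hsv,(172,150,60),(179,255,255))
for c in cv2.findContours(k,0,2)[0]:
    if cv2.contourArea(c)>60:
        r=cv2.boundingRect(c);print(r,cv2.minAreaRect(c),ray(s,cv2.minAreaRect(c)[0],.045))
i=s['color'][:,:,::-1];cv2.imwrite('pics/c4.png',cv2.resize(i[0:300,130:430],None,fx=2,fy=2,interpolation=2))
```

```text
[0.56148314 0.07690429 0.16650854] [3.14151949e+00 2.01710650e-04 1.72020184e+00] 26.6167 0.0001944224015801818
(255, 143, 32, 26) ((270.5, 155.5), (25.0, 31.0), 90.0) [0.55409609 0.11301581 0.045     ]
(254, 74, 32, 17) ((269.5, 82.0), (16.0, 31.0), 90.0) [0.54580827 0.16437112 0.045     ]
```

View pics/c4.png

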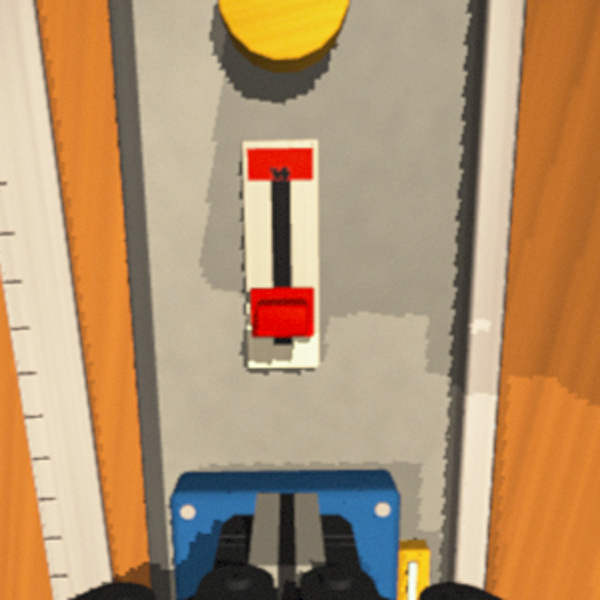

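The crop shows the tab top at about pixel (271,160), in line with the tool, with the end marker and tin beyond it. About 40 mm of travel remains. I'll descend behind it and push.

Request:
apply_moves:
  deltas:
    - [[0, 0, -1.5, 0, 0, 0], [0, 0, -2, 0, 0, 0], [0, 0, -2, 0, 0, 0], [0, 0, -2, 0, 0, 0], [0, 0, -2, 0, 0, 0], [0, 0, -1.5, 0, 0, 0], [0, 0, -1.0, 0, 0, 0], [0, 0, -0.55, 0, 0, 0], [0, 0, 0, 0, 0, 0], [0, 0, 0, 0, 0, 0]]

```text
time_s: 27.5
position: [0.5617, 0.0771, 0.0414]
orientation: [3.141, 0.0, 1.72]
force: [0.1, 0.2, 0.5]
grip_width: -0.006
grip_force: 0.0
```

Request:
apply_moves:
  deltas:
    - [[-0.06, 0.4, 0, 0, 0, 0], [-0.06, 0.4, 0, 0, 0, 0], [-0.06, 0.4, 0, 0, 0, 0], [-0.06, 0.4, 0, 0, 0, 0], [-0.06, 0.4, 0, 0, 0, 0], [-0.06, 0.4, 0, 0, 0, 0], [-0.06, 0.4, 0, 0, 0, 0], [-0.06, 0.4, 0, 0, 0, 0], [0, 0, 0, 0, 0, 0]]

```text
time_s: 28.25
position: [0.5565, 0.1101, 0.041]
orientation: [3.141, -0.0, 1.721]
force: [-0.4, 0.2, -0.4]
grip_width: 0.001
grip_force: 0.0
```

Request:
apply_moves:
  deltas:
    - [[-0.06, 0.4, 0, 0, 0, 0], [-0.06, 0.4, 0, 0, 0, 0], [-0.06, 0.4, 0, 0, 0, 0], [-0.06, 0.4, 0, 0, 0, 0], [-0.03, 0.2, 0, 0, 0, 0], [0, 0, 0, 0, 0, 0], [0, 0, 0, 0, 0, 0]]

```text
time_s: 28.83
position: [0.5538, 0.1277, 0.0409]
orientation: [-3.142, -0.001, 1.721]
force: [-1.3, -0.2, -0.2]
grip_width: -0.003
grip_force: 0.0
```

Run:
```python
from ptr import *
a=snap('top','t2.png')
F=[]
for i in range(5):s,st=wrist('w11.png');F.append(st['force'])
print(np.mean(F,0),st['position'],st['time_s'])
hsv=cv2.cvtColor(s['color'],cv2.COLOR_RGB2HSV)
k=cv2.inRange(hsv,(0,150,60),(8,255,255))|cv2.inRange(hsv,(172,150,60),(179,255,255))
for c in cv2.findContours(k,0,2)[0]:
    if cv2.contourArea(c)>60: print(cv2.boundingRect(c),ray(s,cv2.minAreaRect(c)[0],.0525))
i=cv2.imread('pics/w11.png');cv2.imwrite('pics/c5.png',i)
```

```text
[-0.40040944  0.02034853 -0.00217238] [0.55387869 0.12722562 0.04095176] 29.0833
(241, 200, 55, 58) [0.54842467 0.15088216 0.0525    ]
(240, 160, 56, 27) [0.54520023 0.17194161 0.0525    ]
```

View pics/c5.png

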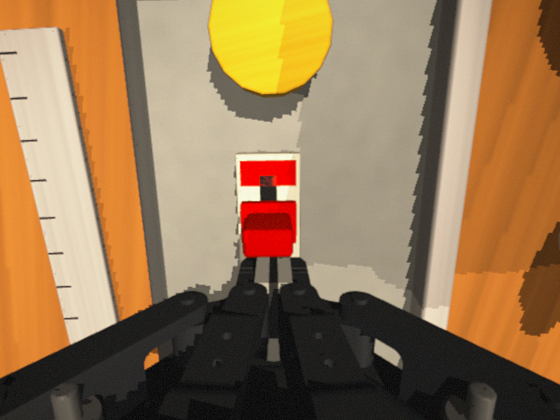

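The slide is being pushed squarely by the closed fingers. The tab is at (268,230), near the end marker at (268,173).

Request:
apply_moves:
  deltas:
    - [[-0.03, 0.2, 0, 0, 0, 0], [-0.03, 0.2, 0, 0, 0, 0], [-0.03, 0.2, 0, 0, 0, 0], [0, 0, 0, 0, 0, 0]]

```text
time_s: 29.47
position: [0.5529, 0.1335, 0.041]
orientation: [-3.142, 0.0, 1.721]
force: [-0.8, -1.2, 1.0]
grip_width: 0.002
grip_force: 0.5
```

Request:
apply_moves:
  deltas:
    - [[-0.02, 0.15, 0, 0, 0, 0], [-0.02, 0.15, 0, 0, 0, 0]]

```text
time_s: 29.63
position: [0.5528, 0.1341, 0.0411]
orientation: [-3.141, 0.005, 1.72]
force: [1.7, -18.5, 1.0]
grip_width: 0.002
grip_force: 9.1
```

Request:
apply_moves:
  deltas:
    - [[-0.02, 0.15, 0, 0, 0, 0]]

```text
time_s: 29.72
position: [0.5528, 0.1343, 0.0411]
orientation: [-3.141, 0.008, 1.719]
force: [1.7, -25.8, 1.6]
grip_width: -0.002
grip_force: 12.3
```

Request:
apply_moves:
  deltas:
    - [[-0.02, 0.15, 0, 0, 0, 0]]

```text
time_s: 29.8
position: [0.5528, 0.1344, 0.0411]
orientation: [-3.141, 0.01, 1.718]
force: [2.1, -31.7, 3.2]
grip_width: -0.001
grip_force: 15.5
```

The slide is on its hard end, about 159 mm from the dial axis as expected. I'll back off and lift.

Request:
apply_moves:
  deltas:
    - [[0.08, -0.6, 0, 0, 0, 0], [0.12, -0.8, 0, 0, 0, 0], [0.12, -0.8, 0, 0, 0, 0], [0.1, -0.6, 0.5, 0, 0, 0], [0, 0, 2, 0, 0, 0], [0, 0, 3, 0, 0, 0], [0, 0, 3, 0, 0, 0], [0, 0, 3, 0, 0, 0], [0, 0, 2, 0, 0, 0], [0, 0, 0, 0, 0, 0], [0, 0, 0, 0, 0, 0], [0, 0, 0, 0, 0, 0]]

```text
time_s: 30.8
position: [0.556, 0.1112, 0.1756]
orientation: [-3.141, -0.0, 1.721]
force: [0.1, -0.9, -0.9]
grip_width: 0.004
grip_force: 0.0
```

Run:
```python
from ptr import *
s,st=wrist('w12.png');print(st['position'],st['orientation'],st['time_s'],st['force'])
hsv=cv2.cvtColor(s['color'],cv2.COLOR_RGB2HSV)
k=cv2.inRange(hsv,(0,150,60),(8,255,255))|cv2.inRange(hsv,(172,150,60),(179,255,255))
c=[ray(s,cv2.minAreaRect(c)[0],.0525) for c in cv2.findContours(k,0,2)[0] if cv2.contourArea(c)>60];print(c)
y=np.array([-.149,.989])
for p in c: print('dist from dial',(p[:2]-[.574,-.0067])@y)
k=cv2.inRange(hsv,(22,150,100),(32,255,255));c=max(cv2.findContours(k,0,2)[0],key=cv2.contourArea);print('tin',ray(s,cv2.minEnclosingCircle(c)[0],.034),cv2.boundingRect(c))
```

```text
[0.55601754 0.11116198 0.17562248] [-3.14105885e+00 -2.75433082e-04  1.72073954e+00] 30.8 [ 0.09993699 -0.90317596 -0.89299465]
[array([0.5464867 , 0.15847607, 0.0525    ])]
dist from dial 0.1674586171516219
tin [0.53843171 0.22462548 0.034     ] (242, 15, 61, 66)
```

```bash
python3 -c "
from rig import workorder
print(workorder.close_job())"
```

```text
the job is handed in; nothing more can be done
None
```

I turned the dial to the zero stop (three clicks anticlockwise of where it started; about 0.26 N m at most on the averaged wrist readings, one single reading reached 0.34 while backing off), then five clicks clockwise by its pointer, pushed the red slide to its hard end, and handed in with the arm clear at about 31 s.

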